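# Walk the stiff cover of the garnish well shut and bolt it

## Task

Shut the garnish well: with closed fingers, walk its stiff steel cover away from the robot by pushing on its two orange tabs in turn, changing ends before it cocks and jams, until both ends are fully home against their stops and it sits square (the painted marks show home only roughly), and finish with a firm, steady press of about 18 N on a tab; never push the cover with more than 22 N and do not pinch it. Then slide the red-knobbed bolt towards the robot, all the way over the cover's edge, and let go. Leave the dishes and everything else standing where they are.

Things in the scene. Friction and masses are not known exactly. Their poses are not given: they have to be found in the camera images.
- well: garnish well, fixed aluminium housing 295 mm deep (x -140 to +155), 520 wide, 90 high; origin under its middle on the counter. x: the cover's closing direction (away from the robot), y left, z up. Near deck, 90 mm high (x -140 to -10), is clear for fingers behind the tabs; then the open well with pans, then a far rail (x 105 to 155). A loose dish stands on each end (|y| above 185)
- bolt_knob (a point): on the axis of the red bolt knob, an upright pin 16 mm across, 120 to 160 mm above the counter (this point at 145), midway along the far rail. Slides 30 mm towards the robot (well's -x) with about 3 N to a firm stop and stays where left. The bolt plate under it is 50 mm long (x), 30 wide, top at 120 mm; guide blocks beside it reach 114 mm
- bolt_shut (a point): fixed point of the well where bolt_knob is when the bolt is fully shut over the cover
- dish_white: white square dish, 62 x 62 x 30 mm, open on top, loose, on the left end of the well; origin under its middle
- dish_black: the same in black, on the right end of the well
- sauce_bottle: white sauce bottle with red cap, 56 mm across, 170 mm tall, loose on the counter; origin under its middle
- pot: steel pot, 140 mm across, 90 mm tall, loose on the counter; origin under its middle
- bowl: white bowl, 120 mm across, 50 mm tall, loose on the counter; origin under its middle
- cup: white cup, 76 mm across, 85 mm tall, loose on the counter; origin under its middle
- cover: steel plate 120 x 360 x 8 mm, top 108 mm above the counter; origin 18 mm below its top, over the left track, 60 mm inside the left edge; x the closing direction. Slides 43 to 58 mm to home on two tracks at y = +-120 of the well. Each track holds its end with about 12.5 N by itself and keeps it where left. Pushing in the middle, or on when jammed, takes about 25 N; over 22 N on the cover fails
- tab_left: smooth orange push tab standing at the left end of the cover's near edge: 60 mm wide (y), 6 thick, 108 to 144 mm above the counter; origin in the middle of its near (push) face, 128 mm up. A push on it moves mainly this end, the other stays; it takes 10 to 14 N. At 0.05 rad of cocking (one tab 15 mm ahead) the cover jams: change ends. Each end has its own rubber stop at home (2 to 3 mm give)
- tab_right: the same on the right (-y) end, origin 300 mm from the left one's
- mark_left (a point): a point 128 mm above the counter, level with the red mark painted on the well's left end: tab_left's origin comes to within 5 mm of it (short of it or beyond, both ends alike) when the left end is home. Only feel tells exactly: at the stop the push climbs above 15 N without moving on. x the closing direction, z up
- mark_right (a point): the same for tab_right, 300 mm from mark_left

How it is judged:
By the outcome, as a careful person would: the job done as asked, in the order asked, and still so for the second after the job is handed in, with the robot touching nothing.
It also fails if it takes over 72 s, if anything falls off the work surface, if the arm or the gripper's body presses on something with over 40 N, if the wrist force passes 120 N, or if a joint passes its speed limit or range.

## Robot

A 6-joint arm with a two-finger parallel gripper is mounted at the origin on the work surface. World frame = base frame: x ahead of the robot, y to its left, z up, the work surface at z = 0. Lengths are in m, angles in rad, forces in N, time in s.
With the tool pointing down it reaches from about 0.4 to 0.925 m from the base axis. Payload 3.4 kg.
Tool frame: the origin (TCP) lies on the front face of the gripper's body, between the roots of the fingers; the fingertips stand 73 mm ahead of it and the grasp point (between the pads) lies 54 mm ahead of it; y points along the fingers, x is the direction in which the jaws open and shut, and the axes are right-handed (so a half turn about y gives the same grasp; the last joint's range is limited). The gripper opens to 85 mm and grips with 20 to 120 N. Pads are 22 mm wide; open, the fingers measure 114 mm over their backs; the gripper's body (76 mm by 85 mm) begins 54 mm behind the grasp point. The pads swing forward as they close: fully open they stand 13 mm farther back than shut.
Start: joints at [1.177, 0.307, 1.506, -0, 1.328, -0.073], TCP at [0.181, 0.546, 0.304] pointing down, gripper open.
Joint ranges: [-3.12, 3.12], [-1.05, 2.28], [0.14, 2.33], [-1.42, 4.57], [0.1, 2.73], [-2.68, 2.68]. Speed limits (rad/s): [2.57, 2.57, 3.14, 3.14, 3.14, 3.14].

## Interface

Orientations are given as a unit quaternion [x, y, z, w].
In Python, from cell import r gives the robot as it stands.
- The arm moves only by the tool carry_out, never from a script. Its argument "moves" is a list of rows, each an object with "slide": the shift along the tool's x, y, z in cm, a list of three; "rot": the turn, a rotation vector about the tool's x, y, z in rad, a list of three. In form: [{"slide": [dx, dy, dz], "rot": [rx, ry, rz]}, ...]. A call has 1 to 5 rows; each row shifts and turns the commanded pose from where the row before left it, along the tool's axes as they then stand; what a row does not reach is not made up. A row lasts 1/12 s, in which the tool goes at most 41.7 mm and 7.16 degrees, less where a joint would pass 70% of its speed; a pose out of reach is approached as far as the arm can. A call with a gripper value outside its range is refused whole. "grip" is the closure in counts, from 0 (fully open) to 255 (shut), set as the call begins (left out, the last holds). The fingers move at their own pace and stop on an object; "force" is the grip in N (left out, the last holds). Time passes only in rows, so rows that do not move let the fingers close. It gives the time, the measured TCP pose, the force and the opening at its end, in the units of the state.
- r.state(): the state, without advancing time (a new reading comes with each control period).
- r.read_camera(name): name is "side" or "top"; returns (picture, depth): 400x640x3 uint8, red, green, blue; 400x640 float32, m along the optical axis (not along the pixel's ray), 0 where there is no reading.
- r.camera_params(name): a dict with "intrinsics" (3x3 intrinsics, pixels), "eye" and "rotation" of the camera in the world. Camera axes: x right, y up, looking along -z (the intrinsics and any distortion apply to the point x, -y, -z); pixel columns grow to the right and rows downward; lengths in m; the calibration is good to about 2 mm. A picture is of the moment at which its call begins. camera_params takes no time and is no camera call.
- r.hand_in(): hands the job in, once; it reports no verdict.
The state is a dict: "time": time; "q": joint angles; "joint_velocities": joint speeds; "tau": joint torques, N m; "eef_pos": TCP position; "tool_rot": TCP orientation; "ft_force": force on the tool from outside, world axes, zero at the start; "ft_torque": the same for the moment, N m; "gripper_width": opening from 0.0 (shut) to 1.0 (fully open).
Only numpy, scipy, OpenCV 4.12 (cv2) and the standard library are available. Lean on these libraries where they do the work, as an engineer would, in place of code of your own. Each camera call takes 0.05 s, during which the arm holds its last target.

## Working session

There is one attempt and no reset: what is moved stays moved. The work goes in short steps, Python scripts to look and compute and a tool call to move; the robot and the scene stay as the last step left them, time stands still between calls to the robot, and variables do not carry over. Pictures are saved under pics/ and viewed, and the job is handed in when it is done.

Besides the shell and the picture viewer there is one more tool, called after "Emit:" as a command line: name --argument value ..., lists and objects as JSON in quotes. carry_out: Moves the arm, as the interface text tells. Its arguments: {"type":"object","properties":{"moves":{"type":"array"},"grip":{"type":"number"},"force":{"type":"number"}},"required":["moves"]}

```bash
mkdir -p pics; cat > h.py <<'E'
import numpy as np, cv2
from cell import r
def snap(n,tag):
    p,d=r.read_camera(n); np.savez(f'pics/{tag}.npz',p=p,d=d); cv2.imwrite(f'pics/{tag}.png',p[:,:,::-1]); return p,d
def ray(n,u,v):
    c=r.camera_params(n);K=np.array(c['intrinsics']);R=np.array(c['rotation']);e=np.array(c['eye'])
    a=np.linalg.inv(K)@np.array([u,v,1.]); return e,R@np.array([a[0],-a[1],-a[2]])
def onz(n,u,v,z):
    e,d=ray(n,u,v); return e+d*(z-e[2])/d[2]
def proj(n,P):
    c=r.camera_params(n);K=np.array(c['intrinsics']);R=np.array(c['rotation']);e=np.array(c['eye'])
    a=R.T@(np.array(P)-e); q=K@np.array([a[0],-a[1],-a[2]]); return q[:2]/q[2]
def tri(obs):
    A=np.zeros((3,3));b=np.zeros(3)
    for n,u,v in obs:
        e,d=ray(n,u,v);d=d/np.linalg.norm(d);M=np.eye(3)-np.outer(d,d);A+=M;b+=M@e
    return np.linalg.solve(A,b)
E
python3 - <<'E'
from h import *
print(r.state())
for n in('side','top'):
    snap(n,n+'0'); print(r.camera_params(n))
E
```

```text
{'time': 0.0, 'q': array([ 1.17745793e+00,  3.07586981e-01,  1.50768785e+00, -4.06345403e-06,
        1.32838572e+00, -7.34979737e-02]), 'joint_velocities': array([ 2.16069609e-05, -7.79479744e-04, -1.29540725e-03,  1.14346870e-03,
        4.33722043e-04, -1.86997545e-04]), 'tau': array([ 6.89217268e-04, -4.57545018e+01, -2.51920116e+01, -7.46837122e-05,
        1.32501841e-02, -3.31006561e-05]), 'eef_pos': array([0.1806001 , 0.54532094, 0.30296742]), 'tool_rot': array([ 0.57362377,  0.41337854, -0.41462214, -0.57285464]), 'ft_force': array([-0.18681924, -0.60302902, -0.1508734 ]), 'ft_torque': array([-0.02802842, -0.04025944,  0.00031605]), 'gripper_width': 1.0014857081377497}
{'intrinsics': array([[501.57131916,   0.        , 317.26304742],
       [  0.        , 501.57131916, 205.10066661],
       [  0.        ,   0.        ,   1.        ]]), 'eye': array([-0.2517252 , -1.18214797,  1.14120809]), 'rotation': array([ 0.43556126, -0.13593466, -0.26461194,  0.84958147])}
{'intrinsics': array([[511.02061216,   0.        , 332.17322277],
       [  0.        , 511.02061216, 199.26443886],
       [  0.        ,   0.        ,   1.        ]]), 'eye': array([ 0.40901205, -0.00150832,  1.47147404]), 'rotation': array([-0.04419872,  0.0414536 ,  0.71533   , -0.69615448])}
```

```bash
ls pics
```

```text
side0.npz
side0.png
top0.npz
top0.png
```

```bash
sed -i "s/R=np.array(c\['rotation'\])/R=Rot.from_quat(c['rotation']).as_matrix()/; s/^from cell/from scipy.spatial.transform import Rotation as Rot\nfrom cell/" h.py
python3 - <<'E'
from h import *
s=r.state();print(Rot.from_quat(s['tool_rot']).as_matrix())
E
```

```text
[[ 3.14415776e-01 -7.64276083e-04 -9.49285066e-01]
 [ 9.49283420e-01 -1.77539303e-03  3.14416660e-01]
 [-1.92565522e-03 -9.99998132e-01  1.67303037e-04]]
```

View pics/side0.png

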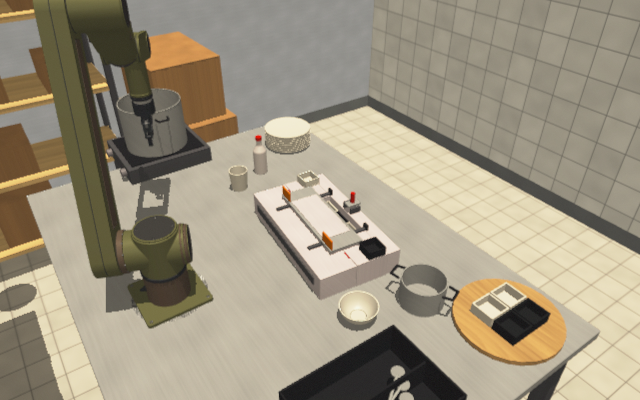

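View pics/top0.png

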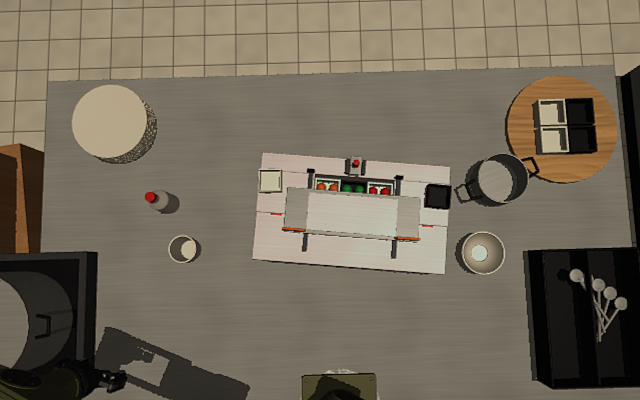

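```bash
python3 - <<'E'
from h import *
for n,(a,b,c,d) in {'top':(145,285,245,460),'side':(120,295,230,410)}.items():
    z=np.load(f'pics/{n}0.npz');p=z['p']
    cv2.imwrite(f'pics/{n}0z.png',cv2.resize(p[a:b,c:d,::-1],None,fx=3.5,fy=3.3,interpolation=cv2.INTER_CUBIC)[:600,:800])
    h=cv2.cvtColor(p,cv2.COLOR_RGB2HSV)
    for nm,lo,hi in(('or',8,20),('red',0,7),('red2',172,180)):
        m=cv2.inRange(h,(lo,140,70),(hi,255,255))
        k,l,s,ce=cv2.connectedComponentsWithStats(m)
        for i in range(1,k):
            x,y,w,hh,ar=s[i]
            if c<x<d and a<y<b: print(n,nm,s[i],ce[i].round(1),onz(n,*ce[i],.128).round(3),onz(n,*ce[i],.09).round(3))
E
```

```text
top or [317 183   9   7  50] [321.1 186.2] [0.609 0.03  0.128] [0.614 0.031 0.09 ]
top or [330 184   8   7  48] [333.7 187.1] [ 0.605 -0.003  0.128] [ 0.611 -0.004  0.09 ]
top or [282 227  23   4  52] [293.  228.7] [0.498 0.107 0.128] [0.5  0.11 0.09]
top or [396 237  24   3  49] [407.8 238. ] [ 0.465 -0.194  0.128] [ 0.467 -0.199  0.09 ]
top red [353 160   6   5  26] [355.9 162. ] [ 0.671 -0.064  0.128] [ 0.679 -0.066  0.09 ]
top red [317 185   1   1   1] [317. 185.] [0.612 0.041 0.128] [0.618 0.042 0.09 ]
top red [330 186   1   1   1] [330. 186.] [0.608 0.006 0.128] [0.614 0.007 0.09 ]
top red [369 187   8   7  48] [372.6 190.1] [ 0.594 -0.106  0.128] [ 0.599 -0.109  0.09 ]
top red [381 188   9   7  50] [385.3 191.1] [ 0.591 -0.14   0.128] [ 0.596 -0.144  0.09 ]
top red [271 213  10   2  16] [275.1 213.6] [0.539 0.153 0.128] [0.542 0.158 0.09 ]
top red [422 225  11   2  17] [427.5 225.4] [ 0.497 -0.247  0.128] [ 0.499 -0.254  0.09 ]
side or [283 186   7  15  64] [286.1 193. ] [0.5   0.102 0.128] [0.528 0.15  0.09 ]
side or [322 232  10  18  89] [327.  240.5] [ 0.466 -0.197  0.128] [ 0.493 -0.16   0.09 ]
side red [255 135   6   6  26] [257.8 137.8] [0.62  0.525 0.128] [0.653 0.59  0.09 ]
side red [289 191   1   1   1] [289. 191.] [0.515 0.107 0.128] [0.544 0.156 0.09 ]
side red [350 192   5  11  37] [352.1 196.9] [ 0.679 -0.051  0.128] [ 0.714 -0.009  0.09 ]
side red [345 253   3   3   3] [346. 254.] [ 0.477 -0.282  0.128] [ 0.504 -0.248  0.09 ]
side red [348 257   1   1   1] [348. 257.] [ 0.473 -0.296  0.128] [ 0.5   -0.263  0.09 ]
```

View pics/top0z.png

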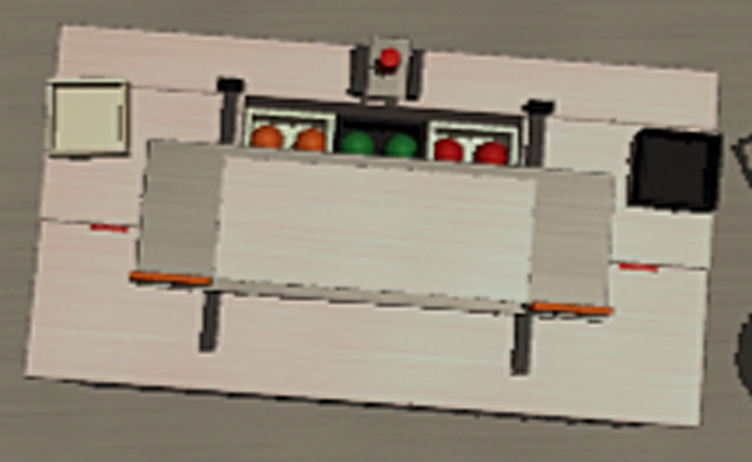

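View pics/side0z.png

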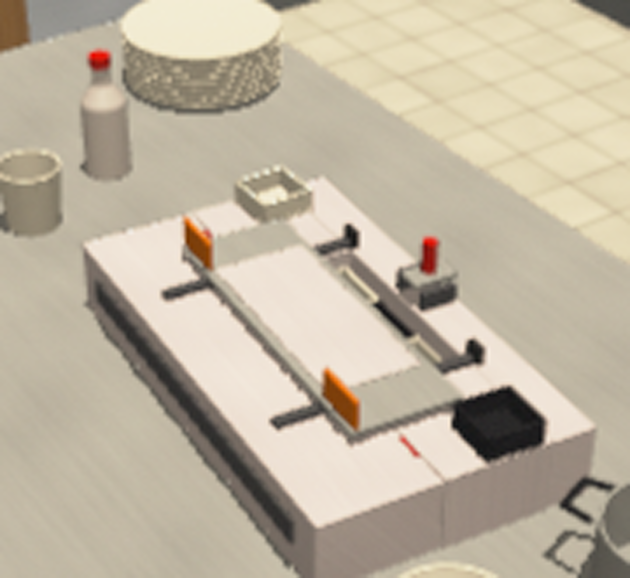

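```bash
python3 - <<'E'
from h import *
# tab: tri of centroids
L=tri([('top',293,228.7),('side',286.1,193)]);R=tri([('top',407.8,238),('side',327,240.5)])
print('tabs',L.round(4),R.round(4))
K=tri([('top',355.9,162),('side',352.1,196.9)]);print('knob',K.round(4))
ML=onz('top',275.1,213.6,.09);MR=onz('top',427.5,225.4,.09)
y=(ML-MR)[:2];th=np.arctan2(-y[0],y[1]);print('th marks',th,np.hypot(*y))
t=(L-R)[:2];print('th tabs',np.arctan2(-t[0],t[1]),np.hypot(*t))
# white housing top corners
p=np.load('pics/top0.npz')
d=p['d'];pp=p['p']
for u,v in((262,153),(449,168),(445,273),(253,259)):print(onz('top',u,v,.09).round(3))
ex=np.array([np.cos(th),np.sin(th)]);ey=np.array([-np.sin(th),np.cos(th)])
M=(ML+MR)[:2]/2
for nm,P in(('L',L),('R',R),('K',K)):print(nm,'rel mark mid',(ex@(P[:2]-M)).round(4),(ey@(P[:2]-M)).round(4))
c,s=ex
for nm,P in(('L',L),('R',R)):
    print(nm,'target TCP 45mm behind',(P[:2]-.045*ex).round(4))
s=r.state();T=Rot.from_quat(s['tool_rot']).as_matrix()
W=np.array([[ey[0],0,-ex[0]],[ey[1],0,-ex[1]],[0,-1,0]])
print('rotvec tool',Rot.from_matrix(T.T@W).as_rotvec())
g=np.r_[L[:2]-.045*ex,.26]
print('slide cm',T.T@(g-s['eef_pos'])*100)
E
```

```text
tabs [0.4995 0.1058 0.126 ] [ 0.4661 -0.1949  0.1264]
knob [ 0.6689 -0.064   0.1394]
th marks -0.10479453971584225 0.4139991511611227
th tabs -0.11044266002056302 0.3025013057728879
[0.711 0.191 0.09 ]
[ 0.655 -0.321  0.09 ]
[ 0.371 -0.295  0.09 ]
[0.422 0.219 0.09 ]
L rel mark mid -0.0373 0.151
R rel mark mid -0.039 -0.1515
K rel mark mid 0.149 -0.0001
L target TCP 45mm behind [0.4547 0.1105]
R target TCP 45mm behind [ 0.4214 -0.1902]
rotvec tool [-0.00037371 -0.21504732 -0.00190024]
slide cm [-32.65473637   4.36010239 -39.69195255]
```

Emit:
carry_out --moves '[{"slide": [0, 0, 0], "rot": [0, -0.1075, -0.001]}, {"slide": [0, 0, 0], "rot": [0, -0.1075, -0.001]}, {"slide": [0, 0, 0], "rot": [0, 0, 0]}]' --grip 255 --force 40

```text
time: 0.35
eef_pos: [0.1807, 0.5455, 0.3034]
tool_rot: [-0.525, -0.474, 0.474, 0.525]
ft_force: [0.3, 0.2, 0.4]
gripper_width: 0.603
```

```bash
cat > w.py <<'E'
from h import *
th=-.1048
ex=np.array([np.cos(th),np.sin(th)]);ey=np.array([-np.sin(th),np.cos(th)])
def go(P):
    s=r.state();T=Rot.from_quat(s['tool_rot']).as_matrix()
    W=np.array([[ey[0],0,-ex[0]],[ey[1],0,-ex[1]],[0,-1,0]])
    print('rot',Rot.from_matrix(T.T@W).as_rotvec().round(4),'slide cm',(T.T@(np.array(P)-s['eef_pos'])*100).round(2),s['time'],s['gripper_width'])
E
python3 -c "
from w import *
go([.4547,.1105,.26])"
```

```text
rot [-0.0001  0.0026  0.0008] slide cm [-40.49   4.3  -31.7 ] 0.35 0.6031051868558737
```

Emit:
carry_out --moves '[{"slide": [-2.9, 0.2, -2.3], "rot": [0, 0.0026, 0]}, {"slide": [-2.9, 0.2, -2.3], "rot": [0, 0, 0]}, {"slide": [-2.9, 0.2, -2.3], "rot": [0, 0, 0]}, {"slide": [-2.9, 0.2, -2.3], "rot": [0, 0, 0]}, {"slide": [-2.9, 0.2, -2.3], "rot": [0, 0, 0]}]'

```text
time: 0.77
eef_pos: [0.28, 0.3879, 0.2933]
tool_rot: [-0.526, -0.472, 0.471, 0.527]
ft_force: [1.1, 0.6, 0.5]
gripper_width: 0.003
```

Emit:
carry_out --moves '[{"slide": [-2.9, 0.2, -2.3], "rot": [0, 0, 0]}, {"slide": [-2.9, 0.2, -2.3], "rot": [0, 0, 0]}, {"slide": [-2.9, 0.2, -2.3], "rot": [0, 0, 0]}, {"slide": [-2.9, 0.2, -2.3], "rot": [0, 0, 0]}, {"slide": [-2.9, 0.2, -2.3], "rot": [0, 0, 0]}]'

```text
time: 1.18
eef_pos: [0.3788, 0.2313, 0.2833]
tool_rot: [-0.526, -0.472, 0.471, 0.527]
ft_force: [0.6, -0.4, 0.6]
gripper_width: 0.002
```

```bash

python3 -c "
from w import *
go([.4547,.1105,.26])"
```

```text
rot [ 0.0001 -0.0057  0.002 ] slide cm [-11.17   2.31  -8.87] 1.1833 0.001986054496328511
```

Emit:
carry_out --moves '[{"slide": [-2.8, 0.6, -2.2], "rot": [0, -0.0057, 0.002]}, {"slide": [-2.8, 0.6, -2.2], "rot": [0, 0, 0]}, {"slide": [-2.8, 0.6, -2.2], "rot": [0, 0, 0]}, {"slide": [-2.8, 0.6, -2.2], "rot": [0, 0, 0]}, {"slide": [0, 0, 0], "rot": [0, 0, 0]}]'

```text
time: 1.6
eef_pos: [0.4576, 0.1079, 0.2585]
tool_rot: [0.528, 0.472, -0.472, -0.525]
ft_force: [-0.3, 0.6, 0.2]
gripper_width: 0.001
```

Emit:
carry_out --moves '[{"slide": [0, 3.5, 0], "rot": [0, 0, 0]}, {"slide": [0, 3.0, 0], "rot": [0, 0, 0]}, {"slide": [0, 0, 0], "rot": [0, 0, 0]}]'

```text
time: 1.85
eef_pos: [0.4509, 0.1117, 0.19]
tool_rot: [-0.524, -0.47, 0.476, 0.528]
ft_force: [-1.1, -0.2, 0.1]
gripper_width: 0.001
```

```bash

python3 -c "
from w import *
go([.4995,.1058,.188]);print(r.state()['eef_pos'],r.state()['ft_force'])
snap('top','top1');snap('side','side1')
z=np.load('pics/top1.npz')['p'];a=cv2.resize(z[180:280,245:460,::-1],None,fx=3.5,fy=3.5)
cv2.imwrite('pics/top1z.png',a)
z=np.load('pics/side1.npz')['p'];cv2.imwrite('pics/side1z.png',cv2.resize(z[130:290,230:410,::-1],None,fx=3.5,fy=3.5))
"
```

```text
rot [-0.0099 -0.0006 -0.0025] slide cm [-0.08  0.15 -4.89] 1.85 0.0012746634382131733
[0.45092862 0.11172134 0.19003013] [-1.09235887 -0.23362152  0.1101847 ]
```

View pics/side1z.png

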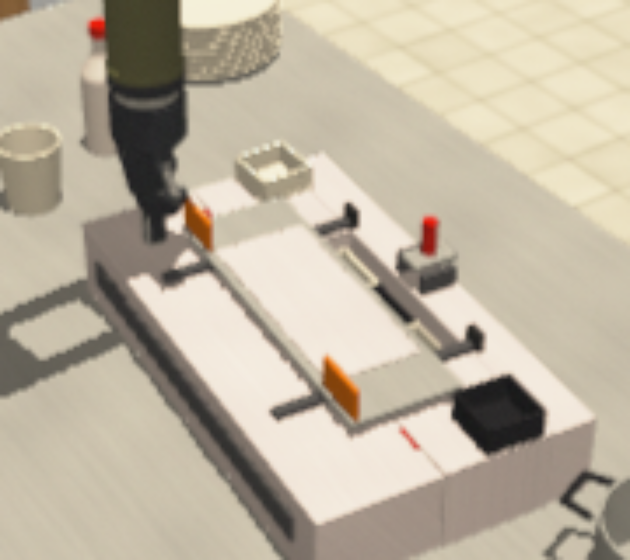

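View pics/top1z.png

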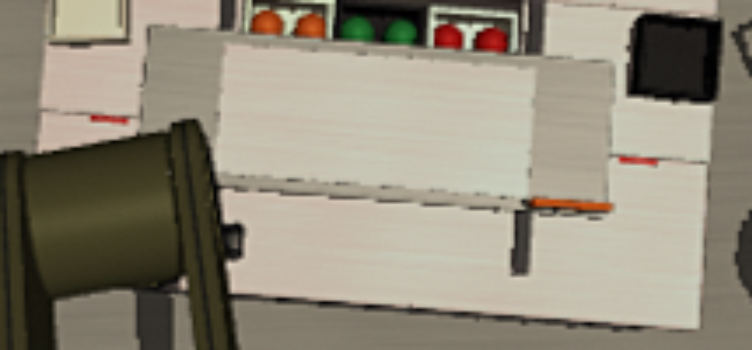

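Emit:
carry_out --moves '[{"slide": [0, 0.1, -1.2], "rot": [-0.01, 0, -0.002]}, {"slide": [0, 0, -1.0], "rot": [0, 0, 0]}, {"slide": [0, 0, -0.5], "rot": [0, 0, 0]}, {"slide": [0, 0, -0.2], "rot": [0, 0, 0]}, {"slide": [0, 0, -0.2], "rot": [0, 0, 0]}]'

```text
time: 2.37
eef_pos: [0.4858, 0.1095, 0.1942]
tool_rot: [0.527, 0.477, -0.471, -0.523]
ft_force: [-3.3, 0.9, 0.8]
gripper_width: 0.003
```

Emit:
carry_out --moves '[{"slide": [0, 0, -0.15], "rot": [0, 0, 0]}, {"slide": [0, 0, -0.15], "rot": [0, 0, 0]}, {"slide": [0, 0, -0.15], "rot": [0, 0, 0]}]'

```text
time: 2.62
eef_pos: [0.4864, 0.1089, 0.1928]
tool_rot: [0.525, 0.475, -0.473, -0.524]
ft_force: [-8.9, 0.6, 3.3]
gripper_width: -0.001
```

Emit:
carry_out --moves '[{"slide": [0, 0, -0.1], "rot": [0, 0, 0]}, {"slide": [0, 0, -0.1], "rot": [0, 0, 0]}]'

```text
time: 2.78
eef_pos: [0.4867, 0.1086, 0.1924]
tool_rot: [-0.524, -0.474, 0.474, 0.525]
ft_force: [-11.0, 1.2, 3.9]
gripper_width: 0.001
```

```bash

python3 -c "
from w import *
go([.4995,.1058,.188]);print(r.state()['eef_pos'],r.state()['ft_force'],r.state()['q'],r.state()['joint_velocities'])
"
```

```text
rot [-0.001   0.0028  0.0006] slide cm [-0.15  0.43 -1.31] 2.7833 0.0008929054019055669
[0.48666371 0.10863399 0.19235104] [-10.97064739   1.20998841   3.90386019] [ 1.34416332e-01  3.19935032e-01  1.81470233e+00  9.31983492e-04
  1.00778840e+00 -1.33488165e+00] [-0.00274514  0.01247095 -0.01494488  0.003467    0.01814632 -0.00361155]
```

Emit:
carry_out --moves '[{"slide": [0, 0, -0.15], "rot": [0, 0, 0]}, {"slide": [0, 0, -0.15], "rot": [0, 0, 0]}, {"slide": [0, 0, -0.15], "rot": [0, 0, 0]}]'

```text
time: 3.03
eef_pos: [0.4903, 0.1087, 0.1922]
tool_rot: [-0.524, -0.474, 0.474, 0.526]
ft_force: [-11.0, 3.5, 3.0]
gripper_width: -0.001
```

Emit:
carry_out --moves '[{"slide": [0, 0, -0.2], "rot": [0, 0, 0]}, {"slide": [0, 0, -0.2], "rot": [0, 0, 0]}, {"slide": [0, 0, -0.15], "rot": [0, 0, 0]}]'

```text
time: 3.28
eef_pos: [0.4954, 0.1085, 0.192]
tool_rot: [-0.523, -0.473, 0.474, 0.526]
ft_force: [-11.7, 4.6, 2.7]
gripper_width: -0.001
```

Emit:
carry_out --moves '[{"slide": [0, 0, 1.5], "rot": [0, 0, 0]}, {"slide": [0, 0, 2.0], "rot": [0, 0, 0]}, {"slide": [-3.0, 0, 0.5], "rot": [0, 0, 0]}, {"slide": [-3.8, 0, 0], "rot": [0, 0, 0]}, {"slide": [-3.8, 0, 0], "rot": [0, 0, 0]}]'

```text
time: 3.7
eef_pos: [0.4511, 0.006, 0.1934]
tool_rot: [0.527, 0.478, -0.472, -0.521]
ft_force: [1.0, -1.1, 0.1]
gripper_width: 0.0
```

Emit:
carry_out --moves '[{"slide": [-4, 0, 0], "rot": [0, 0, 0]}, {"slide": [-4, 0, 0], "rot": [0, 0, 0]}, {"slide": [-4, 0, 0], "rot": [0, 0, 0]}, {"slide": [-4, 0, 0], "rot": [0, 0, 0]}, {"slide": [-3.2, 0, 0], "rot": [0, 0, 0]}]'

```text
time: 4.12
eef_pos: [0.4318, -0.1878, 0.1932]
tool_rot: [0.528, 0.477, -0.471, -0.522]
ft_force: [0.4, 0.5, 0.6]
gripper_width: 0.002
```

```bash

python3 -c "
from w import *
go([.4661,-.1949,.188]);print(r.state()['eef_pos'],r.state()['ft_force'])
"
```

```text
rot [0.0125 0.0023 0.0002] slide cm [-0.35  0.56 -3.48] 4.1167 0.001726515732610092
[ 0.43180313 -0.18783924  0.19317773] [0.37949335 0.47286017 0.56994098]
```

Emit:
carry_out --moves '[{"slide": [-0.35, 0.3, -0.9], "rot": [0.012, 0.002, 0]}, {"slide": [0, 0.1, -0.6], "rot": [0, 0, 0]}, {"slide": [0, 0, -0.3], "rot": [0, 0, 0]}, {"slide": [0, 0, -0.2], "rot": [0, 0, 0]}]'

```text
time: 4.45
eef_pos: [0.4519, -0.1893, 0.1886]
tool_rot: [-0.524, -0.474, 0.474, 0.526]
ft_force: [-0.3, 0.0, 0.2]
gripper_width: -0.002
```

Emit:
carry_out --moves '[{"slide": [0, 0, -0.2], "rot": [0, 0, 0]}, {"slide": [0, 0, -0.2], "rot": [0, 0, 0]}, {"slide": [0, 0, -0.2], "rot": [0, 0, 0]}]'

```text
time: 4.7
eef_pos: [0.4538, -0.1885, 0.1879]
tool_rot: [-0.521, -0.473, 0.476, 0.528]
ft_force: [-10.5, 0.3, 3.4]
gripper_width: 0.001
```

Emit:
carry_out --moves '[{"slide": [0, 0, -0.2], "rot": [0, 0, 0]}, {"slide": [0, 0, -0.2], "rot": [0, 0, 0]}, {"slide": [0, 0, -0.2], "rot": [0, 0, 0]}, {"slide": [0, 0, -0.2], "rot": [0, 0, 0]}]'

```text
time: 5.03
eef_pos: [0.4598, -0.1893, 0.1874]
tool_rot: [-0.52, -0.472, 0.477, 0.529]
ft_force: [-12.7, -1.4, 2.8]
gripper_width: -0.0
```

Emit:
carry_out --moves '[{"slide": [0, 0, -0.2], "rot": [0, 0, 0]}, {"slide": [0, 0, -0.2], "rot": [0, 0, 0]}, {"slide": [0, 0, -0.2], "rot": [0, 0, 0]}, {"slide": [0, 0, -0.2], "rot": [0, 0, 0]}]'

```text
time: 5.37
eef_pos: [0.4672, -0.1902, 0.1871]
tool_rot: [-0.52, -0.471, 0.477, 0.529]
ft_force: [-13.0, -1.6, 0.5]
gripper_width: 0.0
```

Emit:
carry_out --moves '[{"slide": [0, 0, -0.2], "rot": [0, 0, 0]}, {"slide": [0, 0, -0.2], "rot": [0, 0, 0]}, {"slide": [0, 0, -0.2], "rot": [0, 0, 0]}]'

```text
time: 5.62
eef_pos: [0.4728, -0.191, 0.1869]
tool_rot: [-0.519, -0.471, 0.477, 0.529]
ft_force: [-13.4, -3.0, 1.7]
gripper_width: 0.002
```

```bash

python3 -c "
from w import *
go([.4661,-.1949,.188]);print(r.state()['eef_pos'],r.state()['ft_force'])
"
```

```text
rot [-0.0165  0.0045  0.0027] slide cm [-0.45 -0.1   0.63] 5.6167 0.0015780284953597367
[ 0.47277472 -0.19101397  0.18691603] [-13.38382021  -2.95364888   1.68873845]
```

Emit:
carry_out --moves '[{"slide": [0, 0, 1.5], "rot": [0, 0, 0]}, {"slide": [0, 0, 2.0], "rot": [0.01, 0, 0]}, {"slide": [3.0, -0.2, 0.5], "rot": [0, 0.004, 0.002]}, {"slide": [3.8, 0, 0], "rot": [0, 0, 0]}, {"slide": [4, 0, 0], "rot": [0, 0, 0]}]'

```text
time: 6.03
eef_pos: [0.4505, -0.0804, 0.1912]
tool_rot: [-0.524, -0.469, 0.474, 0.529]
ft_force: [0.4, 1.3, 0.6]
gripper_width: -0.001
```

Emit:
carry_out --moves '[{"slide": [4, 0, 0], "rot": [0, 0, 0]}, {"slide": [4, 0, 0], "rot": [0, 0, 0]}, {"slide": [4, 0, 0], "rot": [0, 0, 0]}, {"slide": [4, 0, 0], "rot": [0, 0, 0]}, {"slide": [3, 0, 0], "rot": [0, 0, 0]}]'

```text
time: 6.45
eef_pos: [0.4709, 0.1113, 0.1913]
tool_rot: [-0.522, -0.471, 0.475, 0.529]
ft_force: [0.2, 0.2, 0.5]
gripper_width: 0.003
```

```bash

python3 -c "
from w import *
go([.4954,.1065,.188]);print(r.state()['eef_pos'],r.state()['ft_force'])
"
```

```text
rot [-0.0107  0.0001  0.0012] slide cm [-0.22  0.3  -2.49] 6.45 0.002645328319876417
[0.4708563  0.1112856  0.19126194] [0.2498813  0.16222628 0.45758403]
```

Emit:
carry_out --moves '[{"slide": [-0.2, 0.3, -1.0], "rot": [-0.01, 0, 0]}, {"slide": [0, 0, -0.8], "rot": [0, 0, 0]}, {"slide": [0, 0, -0.3], "rot": [0, 0, 0]}, {"slide": [0, 0, -0.2], "rot": [0, 0, 0]}, {"slide": [0, 0, -0.2], "rot": [0, 0, 0]}]'

```text
time: 6.87
eef_pos: [0.4931, 0.1017, 0.187]
tool_rot: [-0.524, -0.47, 0.474, 0.529]
ft_force: [-8.5, 2.3, 2.6]
gripper_width: 0.0
```

Emit:
carry_out --moves '[{"slide": [0, 0, -0.2], "rot": [0, 0, 0]}, {"slide": [0, 0, -0.2], "rot": [0, 0, 0]}, {"slide": [0, 0, -0.2], "rot": [0, 0, 0]}, {"slide": [0, 0, -0.2], "rot": [0, 0, 0]}, {"slide": [0, 0, -0.2], "rot": [0, 0, 0]}]'

```text
time: 7.28
eef_pos: [0.4997, 0.1005, 0.1861]
tool_rot: [-0.523, -0.468, 0.475, 0.531]
ft_force: [-11.4, 3.6, 2.2]
gripper_width: 0.006
```

Emit:
carry_out --moves '[{"slide": [0, 0, -0.2], "rot": [0, 0, 0]}, {"slide": [0, 0, -0.2], "rot": [0, 0, 0]}, {"slide": [0, 0, -0.2], "rot": [0, 0, 0]}, {"slide": [0, 0, -0.2], "rot": [0, 0, 0]}, {"slide": [0, 0, -0.2], "rot": [0, 0, 0]}]'

```text
time: 7.7
eef_pos: [0.5089, 0.0997, 0.1857]
tool_rot: [-0.522, -0.467, 0.476, 0.531]
ft_force: [-12.8, 6.0, 1.1]
gripper_width: -0.002
```

Emit:
carry_out --moves '[{"slide": [0, 0, -0.2], "rot": [0, 0, 0]}, {"slide": [0, 0, -0.2], "rot": [0, 0, 0]}]'

```text
time: 7.87
eef_pos: [0.5125, 0.0995, 0.1856]
tool_rot: [-0.522, -0.467, 0.476, 0.532]
ft_force: [-13.2, 5.9, 1.5]
gripper_width: 0.0
```

Emit:
carry_out --moves '[{"slide": [0, 0, 1.5], "rot": [0, 0, 0]}, {"slide": [0, -0.1, 2.0], "rot": [0, 0, 0]}, {"slide": [-3.0, -0.2, 0.5], "rot": [0, 0, 0]}, {"slide": [-3.8, 0, 0], "rot": [0, 0, 0]}, {"slide": [-4, 0, 0], "rot": [0, 0, 0]}]'

```text
time: 8.28
eef_pos: [0.4677, -0.0046, 0.1911]
tool_rot: [-0.526, -0.472, 0.473, 0.526]
ft_force: [1.4, -0.6, -0.2]
gripper_width: 0.004
```

Emit:
carry_out --moves '[{"slide": [-4, 0, 0], "rot": [0, 0, 0]}, {"slide": [-4, 0, 0], "rot": [0, 0, 0]}, {"slide": [-4, 0, 0], "rot": [0, 0, 0]}, {"slide": [-4, 0, 0], "rot": [0, 0, 0]}, {"slide": [-3, 0, 0], "rot": [0, 0, 0]}]'

```text
time: 8.7
eef_pos: [0.4469, -0.1964, 0.1912]
tool_rot: [0.527, 0.471, -0.472, -0.527]
ft_force: [1.2, 0.6, -0.3]
gripper_width: -0.002
```

```bash

python3 -c "
from w import *
go([.4728,-.195,.188]);print(r.state()['eef_pos'],r.state()['ft_force'])
"
```

```text
rot [-0.0005 -0.0066 -0.0016] slide cm [ 0.43  0.31 -2.56] 8.7 -0.0022387624513921143
[ 0.4469114  -0.19644484  0.19116931] [ 1.17410489  0.59275602 -0.27677734]
```

Emit:
carry_out --moves '[{"slide": [0.3, 0.3, -1.0], "rot": [0, -0.006, 0]}, {"slide": [0, 0, -0.7], "rot": [0, 0, 0]}, {"slide": [0, 0, -0.3], "rot": [0, 0, 0]}, {"slide": [0, 0, -0.2], "rot": [0, 0, 0]}, {"slide": [0, 0, -0.2], "rot": [0, 0, 0]}]'

```text
time: 9.12
eef_pos: [0.4703, -0.19, 0.1872]
tool_rot: [-0.522, -0.473, 0.476, 0.526]
ft_force: [-7.4, -0.8, 2.7]
gripper_width: -0.002
```

Emit:
carry_out --moves '[{"slide": [0, 0, -0.2], "rot": [0, 0, 0]}, {"slide": [0, 0, -0.2], "rot": [0, 0, 0]}, {"slide": [0, 0, -0.2], "rot": [0, 0, 0]}, {"slide": [0, 0, -0.2], "rot": [0, 0, 0]}, {"slide": [0, 0, -0.2], "rot": [0, 0, 0]}]'

```text
time: 9.53
eef_pos: [0.4767, -0.1899, 0.1863]
tool_rot: [-0.52, -0.472, 0.478, 0.528]
ft_force: [-11.6, -0.9, 3.0]
gripper_width: 0.0
```

Emit:
carry_out --moves '[{"slide": [0, 0, -0.2], "rot": [0, 0, 0]}, {"slide": [0, 0, -0.2], "rot": [0, 0, 0]}, {"slide": [0, 0, -0.2], "rot": [0, 0, 0]}, {"slide": [0, 0, -0.2], "rot": [0, 0, 0]}]'

```text
time: 9.87
eef_pos: [0.4842, -0.1907, 0.186]
tool_rot: [-0.519, -0.471, 0.478, 0.528]
ft_force: [-12.7, -1.9, 2.2]
gripper_width: -0.002
```

Emit:
carry_out --moves '[{"slide": [0, 0, -0.2], "rot": [0, 0, 0]}, {"slide": [0, 0, -0.2], "rot": [0, 0, 0]}, {"slide": [0, 0, -0.2], "rot": [0, 0, 0]}]'

```text
time: 10.12
eef_pos: [0.4897, -0.1915, 0.1858]
tool_rot: [-0.519, -0.471, 0.479, 0.528]
ft_force: [-14.4, -3.1, 0.2]
gripper_width: -0.001
```

Emit:
carry_out --moves '[{"slide": [0, 0, 1.5], "rot": [0, 0, 0]}, {"slide": [0, -0.1, 2.0], "rot": [0.01, 0, 0]}, {"slide": [3.0, -0.2, 0.5], "rot": [0, 0, 0]}, {"slide": [3.8, 0, 0], "rot": [0, 0, 0]}, {"slide": [4, 0, 0], "rot": [0, 0, 0]}]'

```text
time: 10.53
eef_pos: [0.4668, -0.0808, 0.1911]
tool_rot: [-0.522, -0.471, 0.476, 0.528]
ft_force: [0.1, 0.2, 0.1]
gripper_width: 0.004
```

Emit:
carry_out --moves '[{"slide": [4, 0, 0], "rot": [0, 0, 0]}, {"slide": [4, 0, 0], "rot": [0, 0, 0]}, {"slide": [4, 0, 0], "rot": [0, 0, 0]}, {"slide": [4, 0, 0], "rot": [0, 0, 0]}, {"slide": [3, 0, 0], "rot": [0, 0, 0]}]'

```text
time: 10.95
eef_pos: [0.4859, 0.111, 0.1911]
tool_rot: [-0.521, -0.473, 0.477, 0.527]
ft_force: [0.8, -0.2, 0.5]
gripper_width: 0.004
```

```bash

python3 -c "
from w import *
go([.5125,.104,.188]);print(r.state()['eef_pos'],r.state()['ft_force'])
"
```

```text
rot [-0.011   0.0066  0.0012] slide cm [-0.43  0.28 -2.72] 10.95 0.004051130053081478
[0.48591418 0.11095239 0.19113823] [ 0.82357299 -0.20664957  0.52271465]
```

Emit:
carry_out --moves '[{"slide": [-0.2, 0.3, -1.0], "rot": [-0.01, 0.006, 0]}, {"slide": [0, 0, -0.9], "rot": [0, 0, 0]}, {"slide": [0, 0, -0.3], "rot": [0, 0, 0]}, {"slide": [0, 0, -0.2], "rot": [0, 0, 0]}, {"slide": [0, 0, -0.2], "rot": [0, 0, 0]}]'

```text
time: 11.37
eef_pos: [0.5104, 0.101, 0.1872]
tool_rot: [-0.525, -0.47, 0.474, 0.528]
ft_force: [-5.8, 1.4, 1.9]
gripper_width: 0.001
```

Emit:
carry_out --moves '[{"slide": [0, 0, -0.2], "rot": [0, 0, 0]}, {"slide": [0, 0, -0.2], "rot": [0, 0, 0]}, {"slide": [0, 0, -0.2], "rot": [0, 0, 0]}, {"slide": [0, 0, -0.2], "rot": [0, 0, 0]}, {"slide": [0, 0, -0.2], "rot": [0, 0, 0]}]'

```text
time: 11.78
eef_pos: [0.516, 0.1, 0.1861]
tool_rot: [-0.523, -0.468, 0.475, 0.531]
ft_force: [-11.8, 4.2, 2.6]
gripper_width: 0.002
```

Emit:
carry_out --moves '[{"slide": [0, 0, -0.2], "rot": [0, 0, 0]}, {"slide": [0, 0, -0.2], "rot": [0, 0, 0]}, {"slide": [0, 0, -0.2], "rot": [0, 0, 0]}, {"slide": [0, 0, -0.2], "rot": [0, 0, 0]}]'

```text
time: 12.12
eef_pos: [0.5233, 0.0994, 0.1857]
tool_rot: [-0.522, -0.468, 0.476, 0.531]
ft_force: [-12.3, 5.2, 1.1]
gripper_width: 0.001
```

Emit:
carry_out --moves '[{"slide": [0, 0, -0.2], "rot": [0, 0, 0]}, {"slide": [0, 0, -0.2], "rot": [0, 0, 0]}, {"slide": [0, 0, -0.2], "rot": [0, 0, 0]}]'

```text
time: 12.37
eef_pos: [0.5289, 0.0991, 0.1855]
tool_rot: [-0.522, -0.467, 0.476, 0.532]
ft_force: [-12.6, 6.3, 1.3]
gripper_width: -0.0
```

Not at the stop yet. Change ends, with a look at the scene on the way.

Emit:
carry_out --moves '[{"slide": [0, 0, 1.5], "rot": [0, 0, 0]}, {"slide": [0, -0.1, 2.0], "rot": [0, 0, 0]}, {"slide": [-3.0, -0.2, 0.5], "rot": [0, 0, 0]}, {"slide": [-3.8, 0, 0], "rot": [0, 0, 0]}, {"slide": [-4, 0, 0], "rot": [0, 0, 0]}]'

```text
time: 12.78
eef_pos: [0.4839, -0.0051, 0.191]
tool_rot: [-0.526, -0.472, 0.473, 0.526]
ft_force: [0.9, -0.5, -0.0]
gripper_width: 0.001
```

Emit:
carry_out --moves '[{"slide": [-4, 0, 0], "rot": [0, 0, 0]}, {"slide": [-4, 0, 0], "rot": [0, 0, 0]}, {"slide": [-4, 0, 0], "rot": [0, 0, 0]}, {"slide": [-4, 0, 0], "rot": [0, 0, 0]}, {"slide": [-3, 0, 0], "rot": [0, 0, 0]}]'

```text
time: 13.2
eef_pos: [0.4632, -0.197, 0.1911]
tool_rot: [0.527, 0.471, -0.472, -0.527]
ft_force: [1.2, 0.4, -0.4]
gripper_width: 0.001
```

```bash

python3 -c "
from w import *
go([.4897,-.195,.188]);print(r.state()['eef_pos'],r.state()['ft_force'])
snap('top','top2');snap('side','side2')
z=np.load('pics/top2.npz')['p'];a=cv2.resize(z[145:280,245:460,::-1],None,fx=3.5,fy=3.5)
cv2.imwrite('pics/top2z.png',a)
"
```

```text
rot [-0.0006 -0.0063 -0.0016] slide cm [ 0.49  0.31 -2.61] 13.2 0.0005059213860696613
[ 0.46317791 -0.19696793  0.19107587] [ 1.24682426  0.41092061 -0.36658691]
```

View pics/top2z.png

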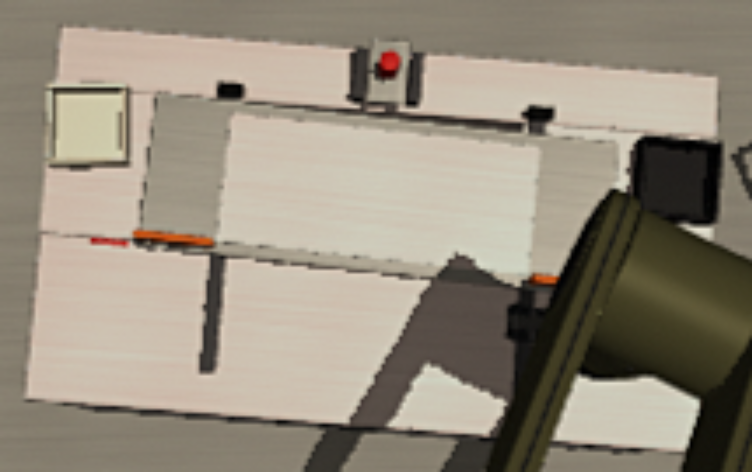

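Emit:
carry_out --moves '[{"slide": [0.3, 0.3, -1.0], "rot": [0, -0.006, 0]}, {"slide": [0, 0, -0.7], "rot": [0, 0, 0]}, {"slide": [0, 0, -0.3], "rot": [0, 0, 0]}, {"slide": [0, 0, -0.2], "rot": [0, 0, 0]}, {"slide": [0, 0, -0.2], "rot": [0, 0, 0]}]'

```text
time: 13.72
eef_pos: [0.4873, -0.1906, 0.1872]
tool_rot: [-0.522, -0.473, 0.476, 0.526]
ft_force: [-7.0, -0.4, 2.5]
gripper_width: -0.003
```

Emit:
carry_out --moves '[{"slide": [0, 0, -0.2], "rot": [0, 0, 0]}, {"slide": [0, 0, -0.2], "rot": [0, 0, 0]}, {"slide": [0, 0, -0.2], "rot": [0, 0, 0]}, {"slide": [0, 0, -0.2], "rot": [0, 0, 0]}]'

```text
time: 14.05
eef_pos: [0.4913, -0.1909, 0.1863]
tool_rot: [-0.52, -0.472, 0.478, 0.528]
ft_force: [-11.8, -1.7, 2.5]
gripper_width: -0.002
```

Emit:
carry_out --moves '[{"slide": [0, 0, -0.2], "rot": [0, 0, 0]}, {"slide": [0, 0, -0.2], "rot": [0, 0, 0]}, {"slide": [0, 0, -0.2], "rot": [0, 0, 0]}]'

```text
time: 14.3
eef_pos: [0.4968, -0.1917, 0.1861]
tool_rot: [-0.52, -0.471, 0.478, 0.528]
ft_force: [-12.4, -1.6, 1.5]
gripper_width: -0.0
```

Emit:
carry_out --moves '[{"slide": [0, 0, -0.2], "rot": [0, 0, 0]}, {"slide": [0, 0, -0.2], "rot": [0, 0, 0]}]'

```text
time: 14.47
eef_pos: [0.5005, -0.1921, 0.1859]
tool_rot: [-0.52, -0.471, 0.478, 0.528]
ft_force: [-14.2, -2.3, 3.2]
gripper_width: 0.0
```

Emit:
carry_out --moves '[{"slide": [0, 0, -0.2], "rot": [0, 0, 0]}, {"slide": [0, 0, -0.15], "rot": [0, 0, 0]}]'

```text
time: 14.63
eef_pos: [0.501, -0.1917, 0.1854]
tool_rot: [-0.518, -0.47, 0.48, 0.53]
ft_force: [-21.6, -1.7, 7.3]
gripper_width: 0.002
```

Emit:
carry_out --moves '[{"slide": [0, 0, 0.4], "rot": [0, 0, 0]}, {"slide": [0, 0, 1.2], "rot": [0, 0, 0]}, {"slide": [0, -0.1, 2.0], "rot": [0.01, 0, 0]}, {"slide": [3.0, -0.2, 0.5], "rot": [0, 0, 0]}, {"slide": [3.8, 0, 0], "rot": [0, 0, 0]}]'

```text
time: 15.05
eef_pos: [0.4752, -0.1232, 0.1913]
tool_rot: [-0.523, -0.47, 0.476, 0.528]
ft_force: [1.0, 0.1, -0.1]
gripper_width: -0.002
```

Emit:
carry_out --moves '[{"slide": [4, 0, 0], "rot": [0, 0, 0]}, {"slide": [4, 0, 0], "rot": [0, 0, 0]}, {"slide": [4, 0, 0], "rot": [0, 0, 0]}, {"slide": [4, 0, 0], "rot": [0, 0, 0]}, {"slide": [4, 0, 0], "rot": [0, 0, 0]}]'

```text
time: 15.47
eef_pos: [0.4963, 0.0791, 0.1914]
tool_rot: [-0.522, -0.472, 0.476, 0.527]
ft_force: [1.0, -0.7, 0.0]
gripper_width: 0.001
```

Emit:
carry_out --moves '[{"slide": [3, 0, 0], "rot": [0, 0, 0]}, {"slide": [0, 0, 0], "rot": [0, 0, 0]}]'

```text
time: 15.63
eef_pos: [0.5002, 0.1121, 0.1915]
tool_rot: [-0.52, -0.474, 0.476, 0.526]
ft_force: [-0.5, 0.6, -0.7]
gripper_width: -0.002
```

```bash

python3 -c "
from w import *
go([.529,.104,.188]);print(r.state()['eef_pos'],r.state()['ft_force'])
"
```

```text
rot [-0.0082  0.0088  0.0036] slide cm [-0.53  0.32 -2.94] 15.6333 -0.0021446126115375473
[0.50023376 0.11211228 0.19147316] [-0.48392183  0.63479757 -0.71592838]
```

Emit:
carry_out --moves '[{"slide": [-0.3, 0.3, -1.2], "rot": [-0.008, 0.008, 0.003]}, {"slide": [0, 0, -0.9], "rot": [0, 0, 0]}, {"slide": [0, 0, -0.3], "rot": [0, 0, 0]}, {"slide": [0, 0, -0.2], "rot": [0, 0, 0]}, {"slide": [0, 0, -0.2], "rot": [0, 0, 0]}]'

```text
time: 16.05
eef_pos: [0.527, 0.099, 0.1874]
tool_rot: [-0.527, -0.469, 0.473, 0.528]
ft_force: [-3.1, 1.4, 1.9]
gripper_width: -0.001
```

Emit:
carry_out --moves '[{"slide": [0, 0, -0.15], "rot": [0, 0, 0]}, {"slide": [0, 0, -0.15], "rot": [0, 0, 0]}, {"slide": [0, 0, -0.15], "rot": [0, 0, 0]}]'

```text
time: 16.3
eef_pos: [0.5276, 0.0992, 0.1867]
tool_rot: [-0.525, -0.468, 0.475, 0.529]
ft_force: [-8.6, 0.9, 3.6]
gripper_width: 0.004
```

Emit:
carry_out --moves '[{"slide": [0, 0, -0.15], "rot": [0, 0, 0]}, {"slide": [0, 0, -0.15], "rot": [0, 0, 0]}, {"slide": [0, 0, -0.1], "rot": [0, 0, 0]}]'

```text
time: 16.55
eef_pos: [0.5296, 0.0993, 0.1861]
tool_rot: [-0.524, -0.467, 0.476, 0.53]
ft_force: [-11.3, 3.1, 4.1]
gripper_width: 0.003
```

Emit:
carry_out --moves '[{"slide": [0, 0, -0.15], "rot": [0, 0, 0]}, {"slide": [0, 0, -0.1], "rot": [0, 0, 0]}]'

```text
time: 16.72
eef_pos: [0.5314, 0.0993, 0.186]
tool_rot: [-0.523, -0.466, 0.477, 0.531]
ft_force: [-14.0, 2.7, 5.0]
gripper_width: -0.002
```

Emit:
carry_out --moves '[{"slide": [0, 0, -0.1], "rot": [0, 0, 0]}]'

```text
time: 16.8
eef_pos: [0.5315, 0.0992, 0.1858]
tool_rot: [-0.523, -0.466, 0.477, 0.531]
ft_force: [-15.3, 2.9, 4.9]
gripper_width: -0.004
```

Emit:
carry_out --moves '[{"slide": [0, 0, -0.05], "rot": [0, 0, 0]}]'

```text
time: 16.88
eef_pos: [0.5316, 0.0991, 0.1857]
tool_rot: [-0.522, -0.466, 0.478, 0.531]
ft_force: [-15.8, 3.2, 6.7]
gripper_width: -0.002
```

Emit:
carry_out --moves '[{"slide": [0, 0, -0.1], "rot": [0, 0, 0]}, {"slide": [0, 0, 0], "rot": [0, 0, 0]}]'

```text
time: 17.05
eef_pos: [0.5316, 0.099, 0.1855]
tool_rot: [-0.522, -0.465, 0.478, 0.532]
ft_force: [-15.8, 2.7, 6.7]
gripper_width: -0.004
```

Emit:
carry_out --moves '[{"slide": [0, 0, -0.1], "rot": [0, 0, 0]}, {"slide": [0, 0, 0], "rot": [0, 0, 0]}]'

```text
time: 17.22
eef_pos: [0.5318, 0.0989, 0.1853]
tool_rot: [-0.522, -0.465, 0.479, 0.532]
ft_force: [-17.3, 4.4, 7.4]
gripper_width: -0.0
```

Emit:
carry_out --moves '[{"slide": [0, 0, 0], "rot": [0, 0, 0]}, {"slide": [0, 0, 0], "rot": [0, 0, 0]}, {"slide": [0, 0, 0], "rot": [0, 0, 0]}, {"slide": [0, 0, 0], "rot": [0, 0, 0]}, {"slide": [0, 0, 0], "rot": [0, 0, 0]}]'

```text
time: 17.63
eef_pos: [0.5318, 0.0989, 0.1853]
tool_rot: [-0.522, -0.465, 0.478, 0.532]
ft_force: [-17.6, 3.4, 6.7]
gripper_width: -0.001
```

Emit:
carry_out --moves '[{"slide": [0, 0, 0], "rot": [0, 0, 0]}, {"slide": [0, 0, 0], "rot": [0, 0, 0]}, {"slide": [0, 0, 0], "rot": [0, 0, 0]}, {"slide": [0, 0, 0], "rot": [0, 0, 0]}, {"slide": [0, 0, 0], "rot": [0, 0, 0]}]'

```text
time: 18.05
eef_pos: [0.5318, 0.0989, 0.1853]
tool_rot: [-0.522, -0.465, 0.478, 0.532]
ft_force: [-18.1, 3.1, 5.8]
gripper_width: -0.004
```

Steady at about 18 N. Now check that the right end is still home, and press there too.

Emit:
carry_out --moves '[{"slide": [0, 0, 0.5], "rot": [0, 0, 0]}, {"slide": [0, 0, 1.2], "rot": [0, 0, 0]}, {"slide": [0, -0.1, 2.0], "rot": [0, 0, 0]}, {"slide": [-3.0, -0.2, 0.5], "rot": [0, 0, 0]}, {"slide": [-3.8, 0, 0], "rot": [0, 0, 0]}]'

```text
time: 18.47
eef_pos: [0.4908, 0.037, 0.1913]
tool_rot: [-0.525, -0.472, 0.474, 0.526]
ft_force: [0.8, -0.4, -0.6]
gripper_width: 0.002
```

Emit:
carry_out --moves '[{"slide": [-4, 0, 0], "rot": [0, 0, 0]}, {"slide": [-4, 0, 0], "rot": [0, 0, 0]}, {"slide": [-4, 0, 0], "rot": [0, 0, 0]}, {"slide": [-4, 0, 0], "rot": [0, 0, 0]}, {"slide": [-4, 0, 0], "rot": [0, 0, 0]}]'

```text
time: 18.88
eef_pos: [0.4698, -0.1653, 0.1921]
tool_rot: [0.527, 0.47, -0.473, -0.526]
ft_force: [1.0, 0.8, -0.2]
gripper_width: -0.002
```

Emit:
carry_out --moves '[{"slide": [-3, 0, 0], "rot": [0, 0, 0]}, {"slide": [0, 0, 0], "rot": [0, 0, 0]}]'

```text
time: 19.05
eef_pos: [0.4674, -0.1989, 0.1924]
tool_rot: [0.53, 0.469, -0.472, -0.526]
ft_force: [0.1, 0.1, 0.3]
gripper_width: 0.001
```

```bash

python3 -c "
from w import *
go([.5,-.195,.188]);print(r.state()['eef_pos'],r.state()['ft_force'])
snap('top','top3')
z=np.load('pics/top3.npz')['p'];a=cv2.resize(z[145:280,245:460,::-1],None,fx=3.5,fy=3.5)
cv2.imwrite('pics/top3z.png',a)
"
```

```text
rot [ 0.0005 -0.0099 -0.0074] slide cm [ 0.76  0.43 -3.19] 19.05 0.0014701145315377591
[ 0.46743175 -0.19891185  0.19237637] [0.13096794 0.05214452 0.27106881]
```

View pics/top3z.png

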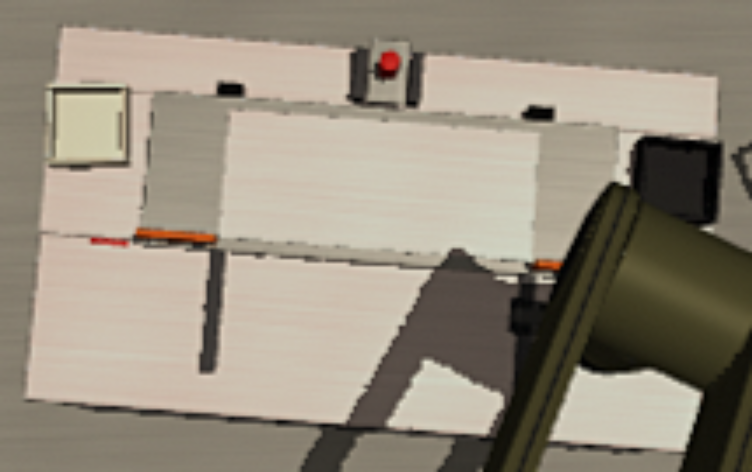

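Emit:
carry_out --moves '[{"slide": [0.5, 0.3, -1.2], "rot": [0, -0.008, -0.006]}, {"slide": [0, 0.1, -1.0], "rot": [0, 0, 0]}, {"slide": [0, 0, -0.4], "rot": [0, 0, 0]}, {"slide": [0, 0, -0.2], "rot": [0, 0, 0]}, {"slide": [0, 0, -0.2], "rot": [0, 0, 0]}]'

```text
time: 19.52
eef_pos: [0.498, -0.1899, 0.1873]
tool_rot: [-0.522, -0.474, 0.475, 0.526]
ft_force: [-0.5, -0.4, 0.6]
gripper_width: -0.001
```

Emit:
carry_out --moves '[{"slide": [0, 0, -0.2], "rot": [0, 0, 0]}, {"slide": [0, 0, -0.15], "rot": [0, 0, 0]}]'

```text
time: 19.68
eef_pos: [0.4996, -0.1904, 0.1871]
tool_rot: [-0.522, -0.474, 0.475, 0.527]
ft_force: [-5.4, 0.5, 0.6]
gripper_width: 0.001
```

Emit:
carry_out --moves '[{"slide": [0, 0, -0.15], "rot": [0, 0, 0]}, {"slide": [0, 0, -0.15], "rot": [0, 0, 0]}]'

```text
time: 19.85
eef_pos: [0.5, -0.1905, 0.1866]
tool_rot: [-0.52, -0.472, 0.476, 0.529]
ft_force: [-10.6, 0.7, 3.1]
gripper_width: 0.004
```

Emit:
carry_out --moves '[{"slide": [0, 0, -0.1], "rot": [0, 0, 0]}, {"slide": [0, 0, -0.1], "rot": [0, 0, 0]}]'

```text
time: 20.02
eef_pos: [0.5002, -0.1904, 0.1862]
tool_rot: [-0.519, -0.472, 0.477, 0.53]
ft_force: [-13.1, -0.5, 5.5]
gripper_width: -0.001
```

Emit:
carry_out --moves '[{"slide": [0, 0, -0.1], "rot": [0, 0, 0]}, {"slide": [0, 0, -0.1], "rot": [0, 0, 0]}]'

```text
time: 20.18
eef_pos: [0.5005, -0.1903, 0.1858]
tool_rot: [-0.518, -0.471, 0.477, 0.531]
ft_force: [-16.4, 0.3, 5.3]
gripper_width: -0.002
```

Emit:
carry_out --moves '[{"slide": [0, 0, -0.1], "rot": [0, 0, 0]}, {"slide": [0, 0, 0], "rot": [0, 0, 0]}]'

```text
time: 20.35
eef_pos: [0.5007, -0.1903, 0.1856]
tool_rot: [-0.518, -0.47, 0.478, 0.531]
ft_force: [-17.2, 0.1, 5.4]
gripper_width: -0.001
```

Emit:
carry_out --moves '[{"slide": [0, 0, -0.05], "rot": [0, 0, 0]}, {"slide": [0, 0, 0], "rot": [0, 0, 0]}, {"slide": [0, 0, 0], "rot": [0, 0, 0]}, {"slide": [0, 0, 0], "rot": [0, 0, 0]}, {"slide": [0, 0, 0], "rot": [0, 0, 0]}]'

```text
time: 20.77
eef_pos: [0.5007, -0.1902, 0.1855]
tool_rot: [-0.517, -0.47, 0.478, 0.532]
ft_force: [-17.1, 0.7, 7.1]
gripper_width: 0.002
```

Emit:
carry_out --moves '[{"slide": [0, 0, 0], "rot": [0, 0, 0]}, {"slide": [0, 0, 0], "rot": [0, 0, 0]}, {"slide": [0, 0, 0], "rot": [0, 0, 0]}, {"slide": [0, 0, 0], "rot": [0, 0, 0]}, {"slide": [0, 0, 0], "rot": [0, 0, 0]}]'

```text
time: 21.18
eef_pos: [0.5007, -0.1903, 0.1855]
tool_rot: [-0.517, -0.47, 0.478, 0.532]
ft_force: [-17.9, 0.8, 5.5]
gripper_width: 0.0
```

Emit:
carry_out --moves '[{"slide": [0, 0, 0], "rot": [0, 0, 0]}, {"slide": [0, 0, 0], "rot": [0, 0, 0]}, {"slide": [0, 0, 0], "rot": [0, 0, 0]}, {"slide": [0, 0, 0], "rot": [0, 0, 0]}, {"slide": [0, 0, 0], "rot": [0, 0, 0]}]'

```text
time: 21.6
eef_pos: [0.5007, -0.1903, 0.1855]
tool_rot: [-0.517, -0.47, 0.478, 0.532]
ft_force: [-17.5, 0.1, 7.4]
gripper_width: -0.002
```

Emit:
carry_out --moves '[{"slide": [0, 0, 0.5], "rot": [0, 0, 0]}, {"slide": [0, 0, 1.5], "rot": [0, 0, 0]}, {"slide": [0, -3.0, 1.0], "rot": [0.01, 0, 0]}, {"slide": [0, -4.0, 0], "rot": [0, 0, 0]}, {"slide": [0, 0, 0], "rot": [0, 0, 0]}]'

```text
time: 22.02
eef_pos: [0.4829, -0.191, 0.2639]
tool_rot: [-0.525, -0.473, 0.475, 0.525]
ft_force: [2.4, -1.0, 0.7]
gripper_width: 0.001
```

```bash

python3 -c "
from w import *
go([.714,-.0687,.26]);print(r.state()['eef_pos'],r.state()['ft_force'])
"
```

```text
rot [-0.0022  0.0028 -0.0013] slide cm [ 14.52   0.32 -21.75] 22.0167 0.0014883212638872579
[ 0.48287188 -0.19100954  0.26388694] [ 2.36610762 -1.0078786   0.71407626]
```

Emit:
carry_out --moves '[{"slide": [2.1, 0, -3.1], "rot": [0, 0.003, 0]}, {"slide": [2.1, 0, -3.1], "rot": [0, 0, 0]}, {"slide": [2.1, 0, -3.1], "rot": [0, 0, 0]}, {"slide": [2.1, 0, -3.1], "rot": [0, 0, 0]}, {"slide": [2.1, 0, -3.1], "rot": [0, 0, 0]}]'

```text
time: 22.43
eef_pos: [0.6467, -0.1002, 0.256]
tool_rot: [-0.522, -0.471, 0.475, 0.529]
ft_force: [-0.6, -0.6, 0.1]
gripper_width: -0.002
```

Emit:
carry_out --moves '[{"slide": [2.1, 0, -3.1], "rot": [0, 0, 0]}, {"slide": [1.9, 0, -3.1], "rot": [0, 0, 0]}, {"slide": [0, 0, 0], "rot": [0, 0, 0]}]'

```text
time: 22.68
eef_pos: [0.7171, -0.0642, 0.2541]
tool_rot: [-0.522, -0.474, 0.474, 0.528]
ft_force: [1.3, 0.4, -0.4]
gripper_width: 0.003
```

```bash

python3 -c "
from w import *
go([.714,-.0687,.202]);print(r.state()['eef_pos'],r.state()['ft_force'])
snap('side','side4')
z=np.load('pics/side4.npz')['p'];cv2.imwrite('pics/side4z.png',cv2.resize(z[130:290,230:410,::-1],None,fx=3.5,fy=3.5))
"
```

```text
rot [-0.0071  0.0036  0.0052] slide cm [-0.51  5.21  0.23] 22.6833 0.002586809555358528
[ 0.71713922 -0.06421609  0.25411525] [ 1.32399035  0.40092829 -0.36773385]
```

View pics/side4z.png

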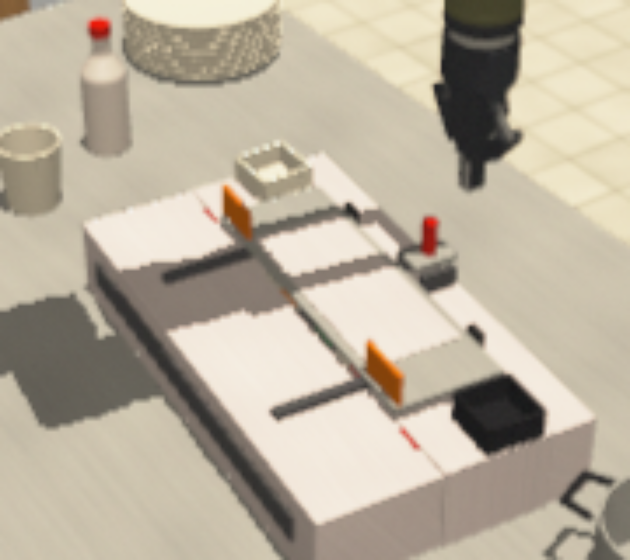

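Emit:
carry_out --moves '[{"slide": [-0.5, 2.7, 0], "rot": [-0.007, 0.003, 0.005]}, {"slide": [0, 2.5, 0], "rot": [0, 0, 0]}, {"slide": [0, 0, 0.8], "rot": [0, 0, 0]}, {"slide": [0, 0, 0.8], "rot": [0, 0, 0]}, {"slide": [0, 0, 0.4], "rot": [0, 0, 0]}]'

```text
time: 23.15
eef_pos: [0.6881, -0.0709, 0.204]
tool_rot: [-0.525, -0.47, 0.475, 0.528]
ft_force: [-0.2, 0.6, 0.8]
gripper_width: 0.001
```

Emit:
carry_out --moves '[{"slide": [0, 0, 0.3], "rot": [0, 0, 0]}, {"slide": [0, 0, 0.3], "rot": [0, 0, 0]}, {"slide": [0, 0, 0.3], "rot": [0, 0, 0]}, {"slide": [0, 0, 0.3], "rot": [0, 0, 0]}]'

```text
time: 23.48
eef_pos: [0.6792, -0.0697, 0.2052]
tool_rot: [0.526, 0.471, -0.473, -0.526]
ft_force: [1.7, -1.3, 2.1]
gripper_width: -0.003
```

Emit:
carry_out --moves '[{"slide": [0, 0, 0.3], "rot": [0, 0, 0]}, {"slide": [0, 0, 0.3], "rot": [0, 0, 0]}, {"slide": [0, 0, 0.3], "rot": [0, 0, 0]}, {"slide": [0, 0, 0.3], "rot": [0, 0, 0]}]'

```text
time: 23.82
eef_pos: [0.666, -0.0679, 0.2035]
tool_rot: [-0.525, -0.47, 0.474, 0.527]
ft_force: [2.7, -0.4, 0.9]
gripper_width: -0.001
```

Emit:
carry_out --moves '[{"slide": [0, 0, 0.25], "rot": [0, 0, 0]}, {"slide": [0, 0, 0.2], "rot": [0, 0, 0]}]'

```text
time: 23.98
eef_pos: [0.6612, -0.0673, 0.2032]
tool_rot: [-0.525, -0.47, 0.475, 0.528]
ft_force: [2.6, -0.7, 1.1]
gripper_width: 0.002
```

Emit:
carry_out --moves '[{"slide": [0, 0, 0.2], "rot": [0, 0, 0]}, {"slide": [0, 0, 0.2], "rot": [0, 0, 0]}]'

```text
time: 24.15
eef_pos: [0.6573, -0.0669, 0.2032]
tool_rot: [-0.525, -0.47, 0.475, 0.528]
ft_force: [3.1, 0.1, 1.8]
gripper_width: -0.001
```

Emit:
carry_out --moves '[{"slide": [0, 0, 0.2], "rot": [0, 0, 0]}, {"slide": [0, 0, 0.2], "rot": [0, 0, 0]}]'

```text
time: 24.32
eef_pos: [0.6565, -0.0669, 0.2035]
tool_rot: [0.527, 0.472, -0.473, -0.526]
ft_force: [13.3, -0.3, -5.7]
gripper_width: 0.006
```

Emit:
carry_out --moves '[{"slide": [0, 0, 0.2], "rot": [0, 0, 0]}, {"slide": [0, 0, 0.2], "rot": [0, 0, 0]}]'

```text
time: 24.48
eef_pos: [0.6559, -0.0669, 0.2037]
tool_rot: [0.529, 0.474, -0.471, -0.524]
ft_force: [20.4, -1.1, -10.9]
gripper_width: 0.002
```

Emit:
carry_out --moves '[{"slide": [0, 0, -0.8], "rot": [0, 0, 0]}, {"slide": [0, 0, -1.5], "rot": [0, 0, 0]}, {"slide": [0, -3, -1], "rot": [0, 0, 0]}, {"slide": [0, -4, 0], "rot": [0, 0, 0]}, {"slide": [0, -4, 0], "rot": [0, 0, 0]}]'

```text
time: 24.9
eef_pos: [0.6814, -0.0694, 0.3111]
tool_rot: [-0.522, -0.468, 0.477, 0.53]
ft_force: [0.9, -0.2, -0.2]
gripper_width: 0.003
```

Emit:
carry_out --moves '[{"slide": [3.5, -2, 0], "rot": [0, 0, 0]}, {"slide": [4, 0, 0], "rot": [0, 0, 0]}, {"slide": [4, 0, 0], "rot": [0, 0, 0]}, {"slide": [4, 0, 0], "rot": [0, 0, 0]}, {"slide": [4, 0, 0], "rot": [0, 0, 0]}]'

```text
time: 25.32
eef_pos: [0.7026, 0.1255, 0.3318]
tool_rot: [-0.524, -0.469, 0.476, 0.528]
ft_force: [0.6, -0.8, 0.4]
gripper_width: 0.0
```

Emit:
carry_out --moves '[{"slide": [4, 0, 0], "rot": [0, 0, 0]}, {"slide": [4, 0, 0], "rot": [0, 0, 0]}, {"slide": [4, 0, 0], "rot": [0, 0, 0]}, {"slide": [4, 0, 0], "rot": [0, 0, 0]}, {"slide": [0, 0, 0], "rot": [0, 0, 0]}]'

```text
time: 25.73
eef_pos: [0.7194, 0.2915, 0.3298]
tool_rot: [-0.521, -0.472, 0.477, 0.528]
ft_force: [0.4, -0.5, 0.1]
gripper_width: 0.001
```

```bash

python3 -c "
from w import *
print(r.state()['eef_pos'],r.state()['ft_force'])
for n,(a,b,c,d) in {'top':(145,285,245,460),'side':(120,295,230,410)}.items():
    p,_=snap(n,n+'5')
    cv2.imwrite(f'pics/{n}5z.png',cv2.resize(p[a:b,c:d,::-1],None,fx=3.4,fy=3.4,interpolation=cv2.INTER_CUBIC))
    h=cv2.cvtColor(p,cv2.COLOR_RGB2HSV)
    for nm,lo,hi in(('or',8,20),('red',0,7)):
        m=cv2.inRange(h,(lo,140,70),(hi,255,255))
        k,l,s,ce=cv2.connectedComponentsWithStats(m)
        for i in range(1,k):
            x,y,w,hh,ar=s[i]
            if c<x<d and a<y<b and ar>10: print(n,nm,s[i],ce[i].round(1),onz(n,*ce[i],.128).round(3),onz(n,*ce[i],.09).round(3))
"
```

```text
[0.71939454 0.29154797 0.32978761] [ 0.37317138 -0.45328398  0.10558725]
top or [284 210  23   4  52] [294.6 211.8] [0.542 0.102 0.128] [0.546 0.105 0.09 ]
top or [398 219  23   4  51] [408.5 220.7] [ 0.51  -0.198  0.128] [ 0.513 -0.203  0.09 ]
top red [352 171   7   6  28] [355.  173.5] [ 0.64  -0.061  0.128] [ 0.647 -0.063  0.09 ]
top red [271 213  10   2  16] [275.1 213.6] [0.539 0.153 0.128] [0.542 0.158 0.09 ]
top red [422 225  11   2  16] [427.6 225.4] [ 0.497 -0.248  0.128] [ 0.499 -0.254  0.09 ]
side or [294 183   8  15  68] [297.5 190.4] [0.542 0.093 0.128] [0.572 0.141 0.09 ]
side or [335 228  10  17  96] [339.5 236.1] [ 0.512 -0.202  0.128] [ 0.54  -0.165  0.09 ]
side red [255 135   6   6  26] [258.  137.8] [0.621 0.525 0.128] [0.653 0.589 0.09 ]
side red [343 194   5  11  39] [344.7 199.4] [ 0.648 -0.049  0.128] [ 0.682 -0.006  0.09 ]
```

View pics/top5z.png

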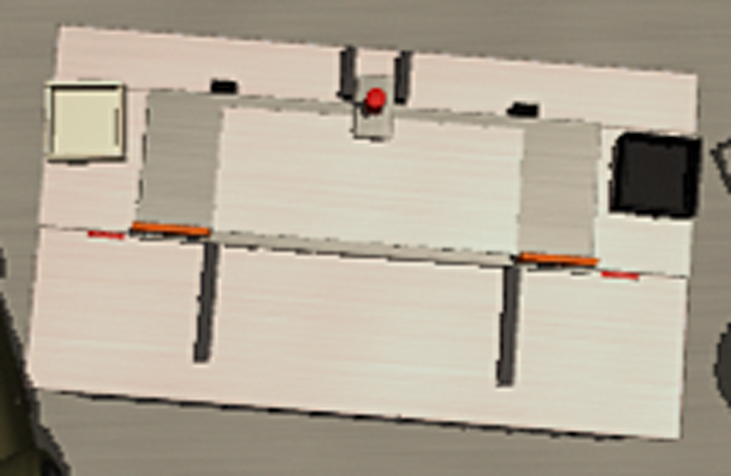

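View pics/side5z.png

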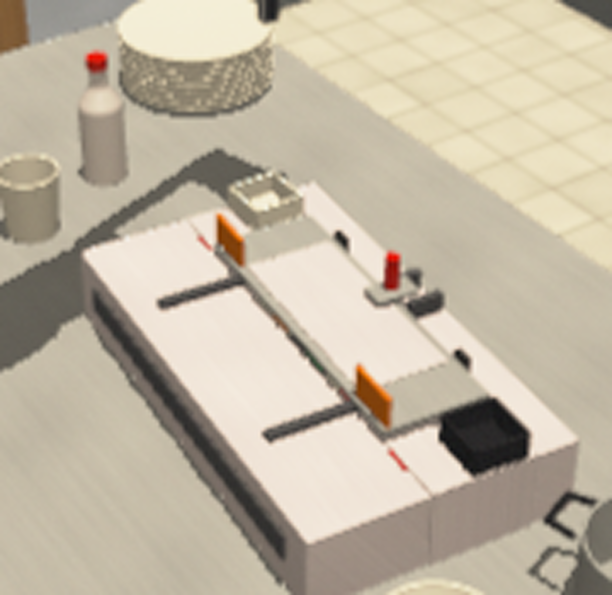

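```bash
python3 -c "
from h import *
print(r.hand_in(), r.state()['time'])"
```

```text
the job is handed in; nothing more can be done
the job is handed in; nothing more can be done
```

The cover is closed and square, and the red bolt is fully shut over its edge. I handed the job in at about 26 s.

- **Cover:** I pushed the two tabs in turn with closed fingers and kept the cocking to about 10 mm. Each end was felt against its stop, where the push climbed past 15 N without moving on.
- **Final press:** I held 17–18 N for about a second on the left tab. I then did the same on the right tab, which was still home.
- **Bolt:** I pushed it from behind with closed fingers, about 30 mm towards the robot, until it met its firm stop, then backed away.
- **Last pictures:** The tabs line up with the well to within about 1 mm, both far corners touch the stops and the bolt plate lies over the cover. The dishes and everything else visible near the well appear to be where they were, and the gripper was clear.

**Force close to the limit:** when the right end first met its stop, the push briefly read 21.6–21.7 N along the pushing direction, just under the 22 N limit. With the vertical share included, the wrist total was about 22.9 N. I backed off at once. Forces between readings were not seen.

**Bolt stop:** the push read about 20 N there, with no harm visible.

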